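# Make up two pipe-repair kits in shadow-foam trays

## Robot

A 6-joint arm with a two-finger parallel gripper is mounted at the origin on a cart in front of the work surface, level with it; the furniture and walls round the work are solid. World frame = base frame: x ahead of the robot, y to its left, z up, the work surface at z = 0. Lengths are in m, angles in rad, forces in N, time in s.
With the tool pointing down it reaches from about 0.375 to 0.9 m from the base axis. Payload 3.1 kg.
Tool frame: the origin (TCP) lies midway between the tips of the shut fingers; the grasp point (between the pads) lies 19 mm behind it; z points along the fingers, y is the line along which they close (so a half turn about z gives the same grasp; the last joint's range is limited). The gripper opens to 85 mm and grips with 20 to 120 N. Pads are 22 mm wide; open, the fingers measure 114 mm over their backs; the gripper's body (76 mm by 85 mm) begins 54 mm behind the grasp point. The pads swing forward as they close: fully open they stand 13 mm farther back than shut.
Start: joints at [-1.298, 0.527, 1.433, -0, 1.181, -0.178], TCP at [0.272, -0.563, 0.231] pointing down, gripper open.
Joint ranges: [-3.08, 3.08], [-0.75, 2.2], [0.22, 2.44], [-1.43, 4.57], [0, 2.65], [-2.85, 2.85]. Speed limits (rad/s): [2.79, 2.79, 3.14, 3.14, 3.14, 3.14].

## Interface

Orientations are given as a unit quaternion [x, y, z, w].
In Python, from station import manip gives the robot as it stands.
- The arm moves only by the tool drive_tool, never from a script. Its argument "motion" is a list that holds one entry, the list of rows, each a list of 5 numbers: the finger opening in mm, from 0 to 85.4, then the shift along the tool's x, y, z in units of 30 mm (1.0 is 30 mm), then the turn about the tool's z in units of 8 degrees (1.0 is 8 degrees). In form: [[[fingers, x, y, z, yaw], ...]]. A call has 1 to 10 rows; each row is the pose to reach, as a shift and turn from the pose commanded when the call began, along the tool's axes at that moment; what a row does not reach only later rows make up. A row lasts 1/10 s, in which the tool goes at most 50 mm and 8.59 degrees, less where a joint would pass 70% of its speed; a pose out of reach is approached as far as the arm can. A call with a gripper value outside its range is refused whole. The fingers move at their own pace and stop on an object; "squeeze" is the grip in N (left out, the last holds). Time passes only in rows, so rows that repeat a pose let the fingers close. It gives the time, the measured TCP pose, the force, the opening and the grip force at its end, in the units of the state.
- manip.sense(): the state, without advancing time (a new reading comes with each control period).
- manip.snapshot(name): name is "side" or "top"; returns the picture (384x512x3 uint8, red, green, blue); there is no depth.
- manip.camera_model(name): a dict with "fov_y" (degrees; the focal length in pixels is half the picture's height over the tangent of half this angle, whatever the lens; pixels are square), "cx", "cy" (the principal point, pixels), "origin" and "orientation" of the camera in the world. Camera axes: x right, y up, looking along -z (the intrinsics and any distortion apply to the point x, -y, -z); pixel columns grow to the right and rows downward; lengths in m; the calibration is good to about 2 mm. A picture is of the moment at which its call begins. camera_model takes no time and is no camera call.
- manip.sign_off(): hands the job in; it is judged then, once.
The state is a dict: "t": time; "q": joint angles; "qd": joint speeds; "tau": joint torques, N m; "tcp_pos": TCP position; "tool_rot": TCP orientation; "force": force on the tool from outside, world axes, zero at the start; "ft_torque": the same for the moment, N m; "finger_gap": opening from 0.0 (shut) to 1.0 (fully open); "gripper_force": force on a finger pad.
Only numpy, scipy, OpenCV 4.12 (cv2) and the standard library are available. Lean on these libraries where they do the work, as an engineer would, in place of code of your own. Each camera call takes 0.05 s, during which the arm holds its last target. There are 200 camera calls.

## Task

Make up the two pipe-repair kits from the loose parts lying left and right of the trays. The red tray (blanking-off kit, its spanner is already packed) gets the black pipe cap in the larger round cut-out and the red sealant bottle in the smaller one; the blue tray (joint kit) gets the black tape roll in the larger round cut-out, the brass nipple in the smaller one and the paint marker lying in the long slot. Seat each part right down on the coloured floor of its cut-out, the same way up as it stands now, and leave the brass bolt and the centre punch undisturbed.

Things in the scene. Friction and masses are not known exactly. Their poses are not given: they have to be found in the camera images.
- red_tray: Red kit tray: red pan, 236 x 184 mm (x, y), tabs to 256, filled with dark foam, fast on the bench. Origin: centre of underside, z up. Foam face and rim z=19, cut-out floors (red) z=11 mm. Round cut-outs: 74 mm wide at x=-55, y=-40 (cap); 62 mm wide at x=55, y=-40 (bottle). A spanner (fixed, top z=20) is packed in the slot along x at y=42.
- blue_tray: Blue kit tray: blue pan, 236 x 184 mm (x, y), tabs to 256, filled with dark foam, fast on the bench. Origin: centre of underside, z up. Foam face and rim z=19, cut-out floors (blue) z=11 mm. Round cut-outs: 78 mm wide at x=-55, y=-40 (roll); 60 mm wide at x=55, y=-40 (nipple). Marker slot along x: 147 x 32 mm, centre x=0, y=42; at its middle an equally deep finger notch, 48 mm in x, y=9 to 75.
- pipe_cap: Black round iron pipe cap, 58 mm across, 30 mm high, hollow, open side up, standing on its closed end; about 0.22 kg. Origin: centre of its underside, z up.
- sealant_bottle: Red upright sealant bottle with a white pointed nozzle: body 46 mm across and 86 mm high, 120 mm with the nozzle (which would meet the palm: grip high on the body); about 0.09 kg. Not the like bottle standing far back behind the green bowl. Origin: centre of its underside, z up.
- brass_nipple: Brass hex nipple standing on end, 42 mm high: round ends 34 mm across, and between z = 15 and 27 mm a hexagon 38 mm across flats (along its own x) and 43 mm across corners (along y); about 0.16 kg. Not the fitting beside the white jug. Origin: centre of its underside, z up.
- tape_roll: Flat-lying roll of black tape with a cream-coloured core, 62 mm outside, 19 mm high (treat it as solid; take it across its outside); about 0.08 kg. Origin: centre of its underside, z up.
- paint_marker: White and yellow paint marker lying on the bench, 131 mm long (along its own y), 16 mm thick, about 0.02 kg. Origin: on its skin, under its middle as it lies at the start. It may lie either way round in its slot.
- marker_mid (a point): Point on the paint marker's long axis, half way along it, 8 mm above the surface it lies on; axes as the marker's.
- brass_bolt: Bystander: pale brass hex bolt standing on its head, 28 mm across the head, shank 16 mm, 70 mm high, loose. Origin: centre of its underside. Belongs to no kit.
- centre_punch: Bystander: dark pointed centre punch lying on the bench, 114 mm long (along its own y), 11 mm thick, loose. Origin: under its middle. Belongs to no kit.
Mind the look-alikes: they are no part of the job. What is shaped like the pipe_cap but turquoise is not meant.

How it is judged:
At the end, for the whole second after the job is handed in: Cap and bottle in the red tray, roll, nipple and marker in the blue tray, each in its own cut-out: within 12 mm of its centre in x and y, within 4 mm of resting height, upright within 0.12 rad (marker along its slot within 0.15 rad), released and slower than 0.02 m/s (x of pipe_cap in the frame of red_tray between -0.067 and -0.043 m and y of pipe_cap in the frame of red_tray between -0.052 and -0.028 m and z of pipe_cap in the frame of red_tray between 0.007 and 0.015 m and angle between each of pipe_cap, sealant_bottle, tape_roll, brass_nipple's own z axis and vertical below 0.12 rad and linear speed of each of pipe_cap, sealant_bottle, tape_roll, brass_nipple, paint_marker below 0.02 m/s and x of sealant_bottle in the frame of red_tray between 0.043 and 0.067 m and y of sealant_bottle in the frame of red_tray between -0.052 and -0.028 m and z of sealant_bottle in the frame of red_tray between 0.007 and 0.015 m and x of tape_roll in the frame of blue_tray between -0.067 and -0.043 m and y of tape_roll in the frame of blue_tray between -0.052 and -0.028 m and z of tape_roll in the frame of blue_tray between 0.007 and 0.015 m and x of brass_nipple in the frame of blue_tray between 0.043 and 0.067 m and y of brass_nipple in the frame of blue_tray between -0.052 and -0.028 m and z of brass_nipple in the frame of blue_tray between 0.007 and 0.015 m and x of marker_mid in the frame of blue_tray between -0.012 and 0.012 m and y of marker_mid in the frame of blue_tray between 0.03 and 0.054 m and z of marker_mid in the frame of blue_tray between 0.015 and 0.023 m and angle between the y axis of paint_marker and the x axis of blue_tray, either way round below 0.15 rad); the robot touches nothing.
It fails at once if the brass bolt is moved by more than 25 mm or knocked over (distance of brass_bolt from where it was at the start of the episode above 0.025 m or angle between brass_bolt's own z axis and vertical above 0.6 rad).
It fails at once if the centre punch is moved by more than 25 mm (distance of centre_punch from where it was at the start of the episode above 0.025 m).
It also fails if it takes over 131 s, if anything falls off the work surface, if the arm or the gripper's body presses on something with over 40 N, if the wrist force passes 120 N, or if a joint passes its speed limit or range.

## Working session

There is one attempt and no reset: what is moved stays moved. The work goes in short steps, Python scripts to look and compute and a tool call to move; the robot and the scene stay as the last step left them, time stands still between calls to the robot, and variables do not carry over. Pictures are saved under pics/ and viewed, at most 14 in all, crops included, and the job is handed in when it is done.

Besides the shell and the picture viewer there is one more tool, called after "Emit:" as name(argument=value, ...) on one line, values as JSON. drive_tool: Moves the arm, as the interface text tells. Its arguments: {"type":"object","properties":{"motion":{"type":"array","items":{"type":"array","items":{"type":"array","items":{"type":"number"}}}},"squeeze":{"type":"number"}},"required":["motion"]}

```bash
mkdir -p pics; ls; python3 - <<'E'
from station import manip
import cv2
for n in("top","side"):
    m=manip.camera_model(n);print(n,m)
    cv2.imwrite(f"pics/{n}0.png",manip.snapshot(n)[:,:,::-1])
s=manip.sense();print(s)
E
```

```text
pics
top {'fov_y': 48.41202564966598, 'cx': 254.51069870742816, 'cy': 187.02703133345923, 'origin': array([0.31842799, 0.00671493, 1.40686424]), 'orientation': array([-0.05939092,  0.05751231,  0.70529786, -0.70407384])}
side {'fov_y': 56.19715010696612, 'cx': 255.56292547412656, 'cy': 192.58137127843816, 'origin': array([0.33286571, 0.96353824, 0.45869088]), 'orientation': array([-0.06785956,  0.55136685,  0.82645162, -0.09147353])}
{'t': 0.1, 'q': array([-1.29850135e+00,  5.28406033e-01,  1.43379066e+00,  1.46771599e-05,
        1.18142313e+00, -1.78506035e-01]), 'qd': array([-0.00063825, -0.00124362, -0.00274293, -0.00074427,  0.00091053,
        0.00090783]), 'tau': array([-3.63654026e-04, -4.43304849e+01, -1.78586555e+01, -1.83540610e-04,
        3.88490036e-03,  4.37616109e-06]), 'tcp_pos': array([ 0.27215087, -0.56190354,  0.23040607]), 'tool_rot': array([ 9.74704797e-01,  2.23493916e-01, -4.07350345e-05, -1.01278677e-03]), 'force': array([-0.52123107, -0.37461462,  0.08048249]), 'ft_torque': array([-0.02579927, -0.0334625 ,  0.02376669]), 'gripper_force': 0.0, 'finger_gap': 1.0017834942546346}
```

```bash
python3 - <<'E'
import cv2
for n in("top","side"):
    i=cv2.imread(f"pics/{n}0.png"); cv2.imwrite(f"pics/{n}0b.png",cv2.resize(i,(800,600),interpolation=cv2.INTER_CUBIC))
E
```

```text
(no output)
```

View pics/top0b.png

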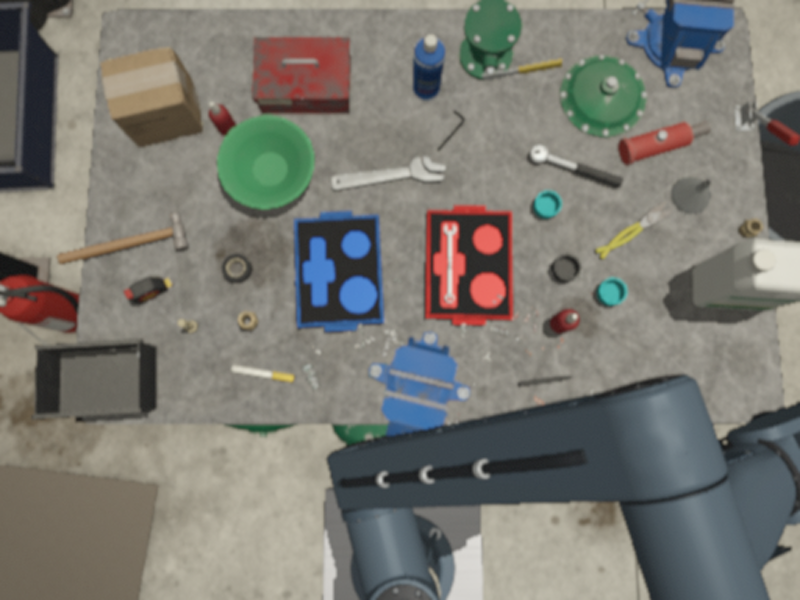

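View pics/side0b.png

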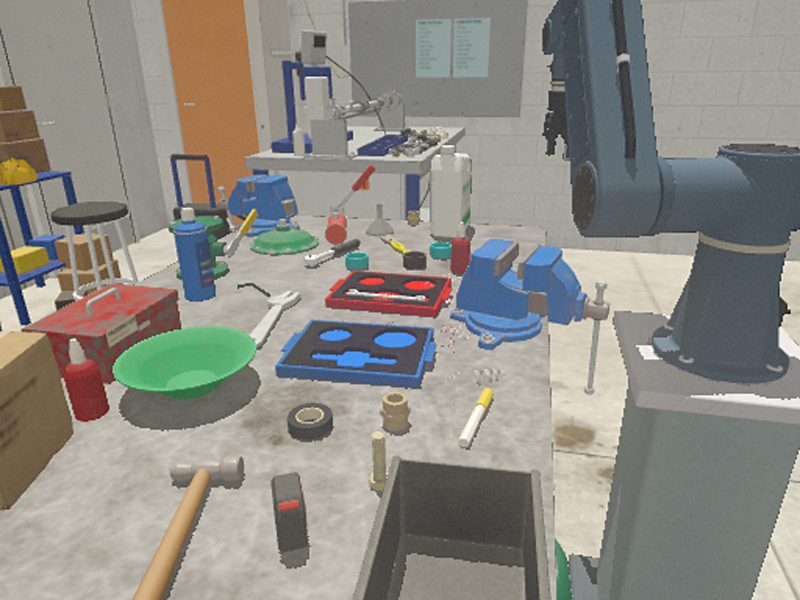

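The top view (800x600 pixels) shows these parts:
- **Pipe cap:** black, (565,269). The turquoise look-alikes are at (547,205) and (612,293).
- **Bottle:** red, (566,321). Its look-alike is behind the bowl at (221,118).
- **Roll:** (236,268).
- **Nipple:** (247,321). The other fitting is beside the jug at (751,228).
- **Bystanders:** bolt (187,325), punch (544,380).
- **Marker:** (263,374).
- **Trays:** blue (339,271), red (470,265).
- **Obstacle:** a vise at (420,385).

In the side view the roll is at (310,421), the nipple (395,411), the marker (476,417), the bolt (378,461), the bottle (460,255) and the cap (413,260).

```bash
cat > h.py <<'E'
import numpy as np, cv2
from station import manip
from scipy.spatial.transform import Rotation as R
from scipy.optimize import least_squares
C={n:manip.camera_model(n) for n in("top","side")}
def proj(n,P):
    m=C[n];p=R.from_quat(m["orientation"]).inv().apply(np.atleast_2d(P)-m["origin"])
    f=192/np.tan(np.radians(m["fov_y"]/2))
    return np.c_[m["cx"]-f*p[:,0]/p[:,2], m["cy"]+f*p[:,1]/p[:,2]]
def ray(n,uv,z):
    m=C[n];f=192/np.tan(np.radians(m["fov_y"]/2))
    d=R.from_quat(m["orientation"]).apply([(uv[0]-m["cx"])/f,-(uv[1]-m["cy"])/f,-1.])
    o=m["origin"];return o+d*(z-o[2])/d[2]
A=np.linspace(0,2*np.pi,48,endpoint=False)
def ring(r,z): return np.c_[r*np.cos(A),r*np.sin(A),0*A+z]
def hull(n,P):
    return cv2.convexHull(proj(n,P).astype(np.float32))
def cen(h):
    m=cv2.moments(h);return np.array([m["m10"],m["m01"]])/m["m00"]
E
python3 - <<'E'
from h import *
s=1/1.5625
t={"cap":(565,269,.015),"bottle":(566,321,.06),"roll":(236,268,.01),"nip":(247,321,.03),"bolt":(187,325,.05),"m1":(235,369,.008),"m2":(293,379,.008),"p1":(518,383,.005),"p2":(570,377,.005),"blue":(339,271,.019),"red":(470,265,.019),"vise":(420,385,.1)}
for k,v in t.items():
    p=ray("top",(v[0]*s,v[1]*s),v[2]);print(k,p.round(3),(proj("side",p)[0]).round(0))
T,S=[cv2.imread(f"pics/{n}0.png") for n in("top","side")]
def crop(I,c,w=22,z=200): 
    x,y=map(int,c);return cv2.resize(I[max(y-w,0):y+w,max(x-w,0):x+w],(z,z),interpolation=cv2.INTER_NEAREST)
r=[np.hstack([crop(T,(t[k][0]*s,t[k][1]*s)) for k in("cap","bottle","roll","nip")]),
   np.hstack([crop(S,(a*s,b*s),w) for a,b,w in((413,260,16),(460,255,24),(310,421,22),(395,411,22))])]
cv2.imwrite("pics/m.png",np.vstack(r))
E
```

```text
cap [ 0.6   -0.345  0.015] [266. 167.]
bottle [ 0.484 -0.332  0.06 ] [296. 158.]
roll [0.605 0.356 0.01 ] [199. 269.]
nip [0.488 0.323 0.03 ] [255. 260.]
bolt [0.478 0.441 0.05 ] [245. 286.]
m1 [0.39  0.35  0.008] [298. 281.]
m2 [0.369 0.228 0.008] [314. 251.]
p1 [ 0.361 -0.24   0.005] [327. 183.]
p2 [ 0.373 -0.349  0.005] [325. 172.]
blue [0.596 0.135 0.019] [232. 220.]
red [ 0.609 -0.143  0.019] [252. 184.]
vise [ 0.354 -0.033  0.1  ] [328. 177.]
```

View pics/m.png

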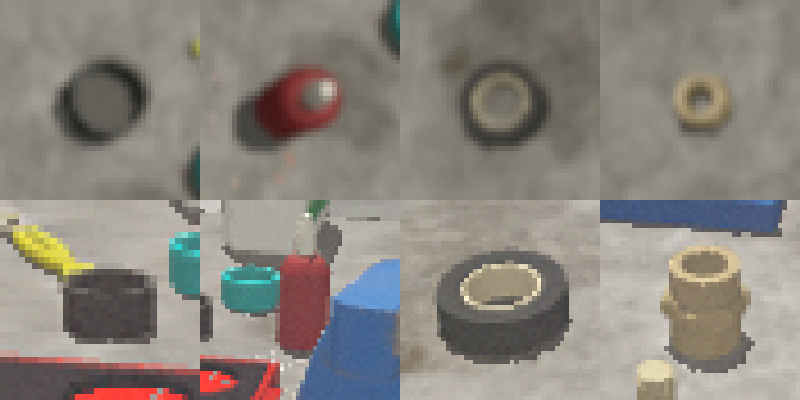

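The crop confirms the black hollow cap, the red bottle with its white nozzle, the black roll with a cream core and the hex nipple. Next I'll fit the poses from both views.

```bash
cat > fit.py <<'E'
from h import *
T,S=[cv2.imread(f"pics/{n}0.png") for n in("top","side")]
I={"top":T,"side":S}
def mask(n,c,w,f):
    x,y=map(int,c);x0,y0=max(x-w,0),max(y-w,0)
    im=I[n][y0:y+w,x0:x+w];hsv=cv2.cvtColor(im,cv2.COLOR_BGR2HSV).astype(int)
    m=f(*[hsv[...,k] for k in range(3)]).astype(np.uint8)
    k,l,st,ce=cv2.connectedComponentsWithStats(m)
    i=1+np.argmax(st[1:,4]); mm=(l==i).astype(np.uint8)
    cs=cv2.findContours(mm,0,2)[0]; mm=cv2.drawContours(mm*0,cs,-1,1,-1)
    ys,xs=np.nonzero(mm); return np.array([xs.mean()+x0+.5-.5,ys.mean()+y0]),mm.sum()
s=1/1.5625
red=lambda h,S,v:((h<8)|(h>172))&(S>110)
dark=lambda h,S,v:(v<88)&(S<70)
brass=lambda h,S,v:(h>10)&(h<30)&(S>50)&(v>90)
blue=lambda h,S,v:(h>100)&(h<125)&(S>110)
def solve(name,top,side,P,filt,wt,ws,p0):
    ct,at=mask("top",top,wt,filt);cs,as_=mask("side",side,ws,filt)
    def r(p): return np.r_[cen(hull("top",P+p))-ct,cen(hull("side",P+p))-cs]
    q=least_squares(r,p0);p=q.x
    r2=least_squares(lambda a:r(np.r_[a,0.]),p0[:2])
    print(name,"fit",p.round(4),"res",q.fun.round(1),"z0:",r2.x.round(4),r2.fun.round(1),"area t/s",at,round(cv2.contourArea(hull("top",P+p))),as_,round(cv2.contourArea(hull("side",P+p))))
if __name__=="__main__":
    cyl=lambda r,h,a=0:np.r_[ring(r,a),ring(r,h)]
    solve("cap",(361,172),(264,167),cyl(.029,.03),lambda h,S,v:(v<95),14,11,[.6,-.345,0])
    solve("bottle",(362,205),(294,165),cyl(.023,.086),red,18,20,[.484,-.33,0])
    solve("roll",(151,171.5),(199,269),cyl(.031,.019),lambda h,S,v:(v<90)|((h>10)&(h<30)&(S>45)&(v>120)),15,20,[.6,.356,0])
    nip=np.r_[cyl(.017,.042)]
    h6=np.array([[.0215*np.sin(a),.0215*np.cos(a)] for a in np.arange(6)*np.pi/3])
    nip=np.r_[nip,np.c_[h6,0*h6[:,0]+.015],np.c_[h6,0*h6[:,0]+.027]]
    solve("nip",(158,205),(253,263),nip,brass,14,18,[.488,.323,0])
    solve("bolt",(120,208),(243,297),np.r_[cyl(.014,.01),cyl(.008,.07)],brass,14,22,[.478,.441,0])
    # tray discs: visible floor = floor circle seen through the foam-face circle
    for nm,f,L in(("red",red,[((312,185.5),.037,(-.055,-.04)),((312,153.5),.031,(.055,-.04))]),("blue",blue,[((229,189),.039,(-.055,-.04)),((227.5,156.5),.030,(.055,-.04))])):
        cts=[]
        for uv,rad,_ in L:
            c,a=mask("top",uv,15,f);p0=ray("top",c,.011)
            def g(p):
                A_=hull("top",ring(rad,.011)+np.r_[p,0]);B=hull("top",ring(rad,.019)+np.r_[p,0])
                return cv2.intersectConvexConvex(A_,B)[1]
            q=least_squares(lambda p:cen(g(p))-c,p0[:2],diff_step=1e-3);cts.append(q.x)
            print(nm,"disc",q.x.round(4),"area",a,round(cv2.contourArea(g(q.x))))
        a,b=cts;d=b-a;yaw=np.arctan2(d[1],d[0]);ctr=(a+b)/2+.04*np.array([-np.sin(yaw),np.cos(yaw)])
        print(" span",np.hypot(*d).round(4),"yaw",yaw.round(4),"ctr",ctr.round(4))
        sl=[proj("side",[*p,.011])[0].round(1) for p in cts]
        sm=[mask("side",c,15 if nm=="blue" else 10,f)[0].round(1) for c in sl];print(" side pred/meas",sl,sm)
    for nm,uv,w,f,z in(("marker",(168.5,239),24,lambda h,S,v:(v>185)|((h>15)&(h<35)&(S>120)),.008),("punch",(348,243),20,lambda h,S,v:v<85,.005)):
        x0,y0=int(uv[0]-w),int(uv[1]-w);im=cv2.cvtColor(T[y0:y0+2*w,x0:x0+2*w],cv2.COLOR_BGR2HSV).astype(int)
        m=f(im[...,0],im[...,1],im[...,2]).astype(np.uint8);k,l,st,_=cv2.connectedComponentsWithStats(m);i=1+np.argmax(st[1:,4])
        ys,xs=np.nonzero(l==i);W=np.array([ray("top",(x+x0,y+y0),z)[:2] for x,y in zip(xs,ys)])
        c=W.mean(0);u=np.linalg.svd(W-c)[2][0];e=(W-c)@u
        print(nm,c.round(4),"mid",(c+u*(e.max()+e.min())/2).round(4),"dir",u.round(3),"len",np.ptp(e).round(3),"side px",proj("side",[*c,z]).round(1))
E
python3 fit.py
```

```text
cap fit [ 0.6015 -0.3406  0.0021] res [-0.3 -0.5  0.6 -0.1] z0: [ 0.6015 -0.342 ] [-0.1 -0.3  0.7  0.3] area t/s 272 285 143 164
bottle fit [ 4.845e-01 -3.262e-01  4.000e-04] res [-0.1 -0.2  1.  -0.1] z0: [ 0.4846 -0.3274] [ 0.3 -0.2  1.  -0.1] area t/s 151 265 236 306
roll fit [ 0.6058  0.3582 -0.013 ] res [ 0.   0.5 -0.3 -0.1] z0: [0.6026 0.3646] [-2.9  0.7 -0.4 -3.2] area t/s 295 293 217 595
nip fit [0.4922 0.325  0.0017] res [-0.  -0.2  0.2  0. ] z0: [0.4925 0.3243] [ 0.3 -0.3  0.1  0.5] area t/s 129 131 378 409
bolt fit [0.4824 0.4476 0.003 ] res [-0.1 -0.7  0.5  0.1] z0: [0.4831 0.4461] [ 0.6 -0.8  0.4  0.9] area t/s 64 92 310 471
red disc [ 0.5572 -0.184 ] area 525 375
red disc [ 0.667  -0.1816] area 337 249
 span 0.1098 yaw 0.0212 ctr [ 0.6112 -0.1428]
 side pred/meas [array([268.8, 182.8]), array([238.2, 180.8])] [array([268.1, 182.1]), array([237.7, 179.6])]
blue disc [0.5478 0.0903] area 569 421
blue disc [0.6567 0.1009] area 304 235
 span 0.1093 yaw 0.0966 ctr [0.5984 0.1354]
 side pred/meas [array([253.1, 217.5]), array([214.7, 215.6])] [array([252.3, 217.1]), array([215. , 227.5])]
marker [0.3823 0.2912] mid [0.3826 0.2928] dir [0.18  0.984] len 0.127 side px [[305.3 265.8]]
punch [ 0.3135 -0.3147] mid [ 0.3118 -0.299 ] dir [-0.111  0.994] len 0.113 side px [[340.9 176.5]]
```

```bash
cat > ov.py <<'E'
from h import *
def rect(c,yaw,w,h,z,o=(0,0)):
    Q=np.array([[-w,-h],[w,-h],[w,h],[-w,h]])/2+o
    r=np.array([[np.cos(yaw),-np.sin(yaw)],[np.sin(yaw),np.cos(yaw)]])
    return np.c_[Q@r.T+c,np.full(4,z)]
def pt(c,yaw,o): return rect(c,yaw,0,0,0,o)[0]
def draw(n,I,L,org,sc):
    for P,col in L:
        q=((proj(n,P)+.5-org)*sc*16).astype(np.int32)
        cv2.polylines(I,[q],True,col,1,cv2.LINE_AA,4)
def view(n,img,L,x0,y0,x1,y1,sc):
    c=cv2.resize(img[y0:y1,x0:x1],None,fx=sc,fy=sc,interpolation=cv2.INTER_NEAREST);draw(n,c,L,np.array([x0,y0]),sc);return c
def model(p):
    L=[];g=(0,255,0);y=(0,255,255);m=(255,0,255)
    for k,(r,h) in dict(cap=(.029,.03),bottle=(.023,.086),roll=(.031,.019),nip=(.017,.042),bolt=(.008,.07)).items():
        for z in(0,h):L.append((ring(r,z)+np.r_[p[k],0],g if z else m))
    for k,rs in(("red",(.037,.031)),("blue",(.039,.030))):
        x,yy,a=p[k];L.append((rect((x,yy),a,.236,.184,.019),y))
        for r,o in zip(rs,((-.055,-.04),(.055,-.04))):
            L.append((ring(r,.019)+pt((x,yy),a,o),y))
        if k=="blue":L.append((rect((x,yy),a,.147,.032,.019,(0,.042)),y))
    x,yy,a=p["marker"];L.append((rect((x,yy),a,.016,.131,.008),g))
    return L
P=dict(cap=(.6015,-.3415),bottle=(.4845,-.327),roll=(.6055,.357),nip=(.4923,.3245),bolt=(.4825,.447),red=(.6112,-.1428,.0212),blue=(.5984,.1354,.0966),marker=(.3826,.2928,-.181))
E
python3 - <<'E'
from ov import *
T,S=[cv2.imread(f"pics/{n}0.png") for n in("top","side")]
L=model(P)
cv2.imwrite("pics/o1.png",np.vstack([view("top",T,L,110,125,380,255,2.96)[:385],]))
a=view("side",S,L,170,150,340,320,3.5)
cv2.imwrite("pics/o2.png",a)
E
```

```text
(no output)
```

View pics/o1.png

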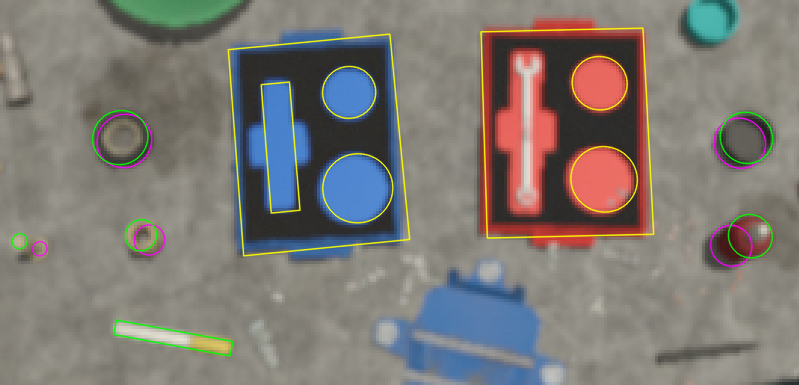

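View pics/o2.png

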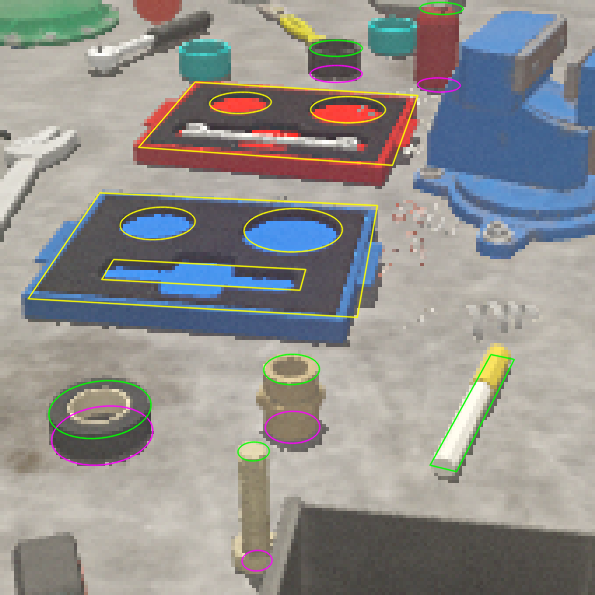

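The overlay matches the objects in both views to within a few mm. I'm moving now, and I'll refine the blue tray while the arm is on the red side.

```bash
cat > go.py <<'E'
import sys
from h import *
s=manip.sense();r=R.from_quat(s["tool_rot"]);M=r.as_matrix()
yaw=np.degrees(np.arctan2(M[1,0],M[0,0]))
print("t",round(s["t"],2),"tcp",s["tcp_pos"].round(4),"yaw",yaw.round(2),"gap mm",(s["finger_gap"]*85.4).round(1),"F",s["force"].round(1),"q6",s["q"][5].round(2))
for a in sys.argv[1:]:
    x,y,z,w=map(float,a.split(","))
    print(a,"->",((np.array([x,y,z])-s["tcp_pos"])@M/.03).round(2),"yaw",round((yaw-w)/8,2))
E
python3 go.py .6015,-.3415,.2,0 .6015,-.3415,.08,0
python3 - <<'E'
from fit import *
import ov
x0,y0=190,150
im=cv2.cvtColor(T[y0:205,x0:219],cv2.COLOR_BGR2HSV).astype(int)
m=blue(im[...,0],im[...,1],im[...,2]).astype(np.uint8);k,l,st,ce=cv2.connectedComponentsWithStats(m)
for i in range(1,k):
    if st[i,4]>60:
        ys,xs=np.nonzero(l==i);W=np.array([ray("top",(a+x0,b+y0),.011)[:2] for a,b in zip(xs,ys)]);print(st[i],W.mean(0).round(4))
print("expected slot",ov.pt(P[:2],P[2],(0,.042)) if False else ov.pt(ov.P["blue"][:2],ov.P["blue"][2],(0,.042)))
E
```

```text
[  0   0   3  55 107] [0.5704 0.2226]
[  3   1  22  46 658] [0.5981 0.1802]
expected slot [0.59434911 0.17720419 0.        ]Traceback (most recent call last):
  File "go.py", line 5, in <module>
    print("t",round(s["t"],2),"tcp",s["tcp_pos"].round(4),"yaw",yaw.round(2),"gap mm",(s["finger_gap"]*85.4).round(1),"F",s["force"].round(1),"q6",s["q"][5].round(2))
                                                                                      ^^^^^^^^^^^^^^^^^^^^^^^^^^^^
AttributeError: 'float' object has no attribute 'round'
```

```bash
sed -i 's/(s\["finger_gap"\]\*85.4).round(1)/round(s["finger_gap"]*85.4,1)/' go.py
python3 go.py .6015,-.3415,.2,0 .6015,-.3415,.08,0
```

```text
t 0.1 tcp [ 0.2722 -0.5619  0.2304] yaw 25.83 gap mm 85.6 F [-0.5 -0.4  0.1] q6 -0.18
.6015,-.3415,.2,0 -> [13.08 -1.83  1.02] yaw 3.23
.6015,-.3415,.08,0 -> [13.08 -1.82  5.02] yaw 3.23
```

Emit:
drive_tool(motion=[[[85,6.5,-0.9,1.0,1.6],[85,13.08,-1.83,1.0,3.23],[85,13.08,-1.83,1.0,3.23],[85,13.08,-1.83,1.0,3.23],[85,13.08,-1.83,1.0,3.23],[85,13.08,-1.83,1.0,3.23],[85,13.08,-1.83,1.0,3.23],[85,13.08,-1.83,1.0,3.23],[85,13.08,-1.83,2.5,3.23],[85,13.08,-1.83,4,3.23]]], squeeze=40)

```text
t: 1.1
tcp_pos: [0.6045, -0.3407, 0.1114]
tool_rot: [1.0, 0.002, 0.002, 0.001]
force: [-0.4, -0.6, -0.8]
finger_gap: 0.993
gripper_force: 0.0
```

```bash
python3 go.py .6015,-.3415,.05,0 .6015,-.3415,.006,0
```

```text
t 1.1 tcp [ 0.6045 -0.3407  0.1114] yaw 0.22 gap mm 84.8 F [-0.4 -0.6 -0.8] q6 0.89
.6015,-.3415,.05,0 -> [-0.11  0.02  2.05] yaw 0.03
.6015,-.3415,.006,0 -> [-0.11  0.02  3.51] yaw 0.03
```

Emit:
drive_tool(motion=[[[85,0,0,1.2,0],[85,0,0,2.4,0],[85,0,0,3.2,0],[85,0,0,3.45,0],[85,0,0,3.45,0],[50,0,0,3.45,0],[50,0,0,3.45,0],[50,0,0,3.45,0],[50,0,0,3.45,0],[50,0,0,3.45,0]]])

```text
t: 2.1
tcp_pos: [0.6032, -0.3436, 0.0106]
tool_rot: [1.0, -0.0, 0.002, 0.002]
force: [-0.9, -0.6, 5.8]
finger_gap: 0.646
gripper_force: 43.3
```

```bash
python3 - <<'E'
from h import *
cv2.imwrite("pics/c1.png",np.hstack([cv2.resize(manip.snapshot("side")[:,:,::-1][115:215,200:330],(650,500),interpolation=cv2.INTER_NEAREST)]))
E
python3 go.py .5572,-.184,.07,1.2 .5572,-.184,.02,1.2
```

```text
t 2.15 tcp [ 0.6032 -0.3437  0.0106] yaw -0.01 gap mm 55.4 F [-0.3 -1.3  7.4] q6 0.89
.5572,-.184,.07,1.2 -> [-1.53 -5.31 -2.  ] yaw -0.15
.5572,-.184,.02,1.2 -> [-1.53 -5.32 -0.34] yaw -0.15
```

View pics/c1.png

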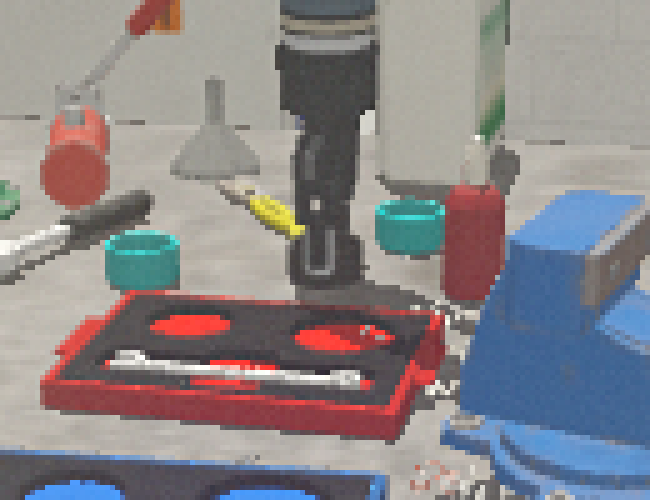

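The fingers have closed on the cap, which is hidden behind them at about (330,245) in the crop. I'll lift it, carry it to its cut-out and lower it.

Emit:
drive_tool(motion=[[[50,0,0,-1,0],[50,0,0,-2,0],[50,-0.4,-1.3,-2,0],[50,-0.8,-2.6,-2,0],[50,-1.2,-4,-2,-0.1],[50,-1.5,-5.25,-2,-0.15],[50,-1.5,-5.25,-2,-0.15],[50,-1.5,-5.25,-2,-0.15]]])

```text
t: 2.95
tcp_pos: [0.5566, -0.1836, 0.0683]
tool_rot: [1.0, 0.011, 0.0, 0.0]
force: [-0.4, -0.7, -1.6]
finger_gap: 0.649
gripper_force: 43.7
```

```bash
python3 go.py .5572,-.184,.0235,1.2
```

```text
t 2.95 tcp [ 0.5566 -0.1836  0.0683] yaw 1.3 gap mm 55.4 F [-0.4 -0.7 -1.6] q6 1.04
.5572,-.184,.0235,1.2 -> [0.02 0.01 1.49] yaw 0.01
```

Emit:
drive_tool(motion=[[[50,0,0,0.7,0],[50,0,0,1.2,0],[50,0,0,1.45,0],[50,0,0,1.55,0],[50,0,0,1.55,0]]])

```text
t: 3.45
tcp_pos: [0.5563, -0.1853, 0.0217]
tool_rot: [1.0, 0.01, -0.0, -0.0]
force: [-1.9, -1.0, 2.4]
finger_gap: 0.643
gripper_force: 44.1
```

Emit:
drive_tool(motion=[[[72,0,0,0,0],[72,0,0,0,0],[72,0,0,0,0],[80,0,0,-1,0],[85,0,0,-2.5,0],[85,0,0,-4,0],[85,0,0,-4.5,0],[85,0,0,-4.5,0]]])

```text
t: 4.25
tcp_pos: [0.5587, -0.1856, 0.1596]
tool_rot: [1.0, 0.01, 0.003, 0.002]
force: [-0.1, 0.1, -1.5]
finger_gap: 0.996
gripper_force: 0.0
```

```bash
python3 go.py .4845,-.327,.157,0 .4845,-.327,.055,0
```

```text
t 4.25 tcp [ 0.5587 -0.1856  0.1596] yaw 1.2 gap mm 85.0 F [-0.1  0.1 -1.5] q6 1.04
.4845,-.327,.157,0 -> [-2.57  4.66  0.09] yaw 0.15
.4845,-.327,.055,0 -> [-2.59  4.65  3.49] yaw 0.15
```

Emit:
drive_tool(motion=[[[85,-0.85,1.55,0,0],[85,-1.7,3.1,0,0.1],[85,-2.5,4.66,0,0.15],[85,-2.5,4.66,0,0.15],[85,-2.5,4.66,0,0.15],[85,-2.5,4.66,1,0.15],[85,-2.5,4.66,2,0.15],[85,-2.5,4.66,3,0.15],[85,-2.5,4.66,3.45,0.15],[85,-2.5,4.66,3.45,0.15]]], squeeze=25)

```text
t: 5.25
tcp_pos: [0.4837, -0.3232, 0.0503]
tool_rot: [1.0, 0.001, -0.002, -0.002]
force: [-0.4, -0.1, 0.5]
finger_gap: 0.996
gripper_force: 0.0
```

Emit:
drive_tool(motion=[[[30,0,0,0,0],[30,0,0,0,0],[30,0,0,0,0],[30,0,0,0,0],[30,0,0,0,0],[30,0,0,0,0],[30,0,0,0,0]]])

```text
t: 5.95
tcp_pos: [0.4855, -0.327, 0.0545]
tool_rot: [1.0, -0.0, 0.001, 0.001]
force: [-0.6, -0.7, 7.0]
finger_gap: 0.527
gripper_force: 25.0
```

```bash
python3 go.py .667,-.1816,.12,1.2 .667,-.1816,.066,1.2
```

```text
t 5.95 tcp [ 0.4855 -0.327   0.0545] yaw -0.03 gap mm 45.0 F [-0.6 -0.7  7. ] q6 0.79
.667,-.1816,.12,1.2 -> [ 6.05 -4.84 -2.18] yaw -0.15
.667,-.1816,.066,1.2 -> [ 6.05 -4.85 -0.38] yaw -0.15
```

Emit:
drive_tool(motion=[[[30,0,0,-1,0],[30,0,0,-2.2,0],[30,1,-0.8,-2.2,0],[30,2,-1.6,-2.2,0],[30,3,-2.4,-2.2,-0.1],[30,4,-3.2,-2.2,-0.15],[30,5,-4,-2.2,-0.15],[30,6.05,-4.85,-2.2,-0.15],[30,6.05,-4.85,-2.2,-0.15],[30,6.05,-4.85,-2.2,-0.15]]])

```text
t: 6.95
tcp_pos: [0.6659, -0.1794, 0.1184]
tool_rot: [1.0, 0.011, -0.001, -0.0]
force: [-1.1, -0.1, -1.0]
finger_gap: 0.527
gripper_force: 25.8
```

```bash
python3 go.py .667,-.1816,.066,1.2
```

```text
t 6.95 tcp [ 0.6659 -0.1794  0.1184] yaw 1.31 gap mm 45.0 F [-1.1 -0.1 -1. ] q6 1.12
.667,-.1816,.066,1.2 -> [0.04 0.07 1.75] yaw 0.01
```

Emit:
drive_tool(motion=[[[30,0.04,0.04,0.8,0],[30,0.04,0.04,1.4,0],[30,0.04,0.04,1.65,0],[30,0.04,0.04,1.8,0],[30,0.04,0.04,1.8,0]]])

```text
t: 7.45
tcp_pos: [0.6672, -0.1827, 0.0659]
tool_rot: [1.0, 0.01, 0.0, 0.0]
force: [0.4, 0.2, -1.0]
finger_gap: 0.525
gripper_force: 25.5
```

```bash
python3 - <<'E'
from h import *
a=cv2.resize(manip.snapshot("side")[:,:,::-1][115:215,200:330],(650,500),interpolation=cv2.INTER_NEAREST)
cv2.imwrite("pics/c2.png",a)
E
python3 go.py .667,-.1816,.066,1.2
```

```text
t 7.5 tcp [ 0.6673 -0.1827  0.0658] yaw 1.13 gap mm 45.2 F [ 0.1 -1.2  0. ] q6 1.12
.667,-.1816,.066,1.2 -> [-0.01 -0.04 -0.01] yaw -0.01
```

View pics/c2.png

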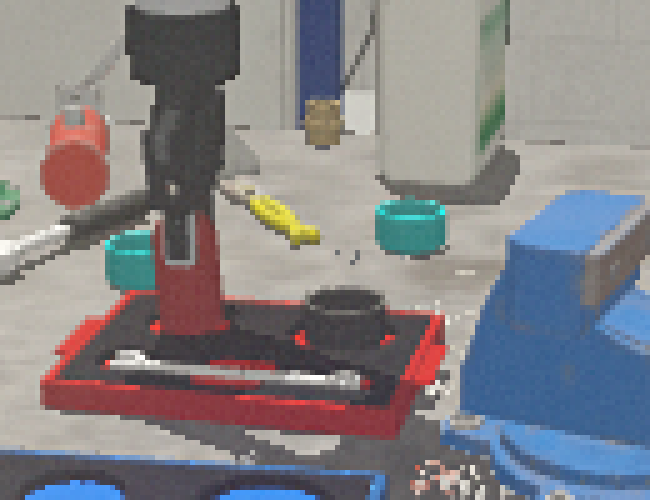

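The cap is seated at (345,320) in the crop and the bottle is upright over its cut-out at (190,300). I'm releasing the bottle.

Emit:
drive_tool(motion=[[[30,0,0,0.04,0],[66,0,0,0.04,0],[66,0,0,0.04,0],[66,0,0,0.04,0],[75,0,0,-1,0],[85,0,0,-2.5,0],[85,0,0,-4,0],[85,0,0,-4.5,0],[85,0,0,-4.5,0]]])

```text
t: 8.4
tcp_pos: [0.6691, -0.1824, 0.2033]
tool_rot: [1.0, 0.01, 0.003, 0.001]
force: [0.1, 1.0, -0.2]
finger_gap: 0.991
gripper_force: 0.0
```

```bash
python3 go.py .6055,.3575,.2,0 .6055,.3575,.08,0
```

```text
t 8.4 tcp [ 0.6691 -0.1824  0.2033] yaw 1.2 gap mm 84.7 F [ 0.1  1.  -0.2] q6 1.12
.6055,.3575,.2,0 -> [ -1.74 -18.04   0.04] yaw 0.15
.6055,.3575,.08,0 -> [ -1.77 -18.05   4.04] yaw 0.15
```

Emit:
drive_tool(motion=[[[85,-0.2,-1.8,0,0],[85,-0.4,-3.6,0,0.1],[85,-0.6,-5.4,0,0.15],[85,-0.8,-7.2,0,0.15],[85,-1,-9,0,0.15],[85,-1.2,-10.8,0,0.15],[85,-1.4,-12.6,0,0.15],[85,-1.6,-14.4,0,0.15],[85,-1.7,-16.2,0,0.15],[85,-1.7,-18,0,0.15]]])

```text
t: 9.4
tcp_pos: [0.605, 0.3159, 0.1966]
tool_rot: [1.0, -0.0, -0.003, 0.001]
force: [0.3, 0.7, 0.6]
finger_gap: 0.997
gripper_force: 0.0
```

Emit:
drive_tool(motion=[[[85,0,0,0,0],[85,0,0,0,0],[85,0,0,1.5,0],[85,0,0,3,0],[85,0,0,4,0],[85,0,0,4,0],[85,0,0,4,0]]])

```text
t: 10.1
tcp_pos: [0.6073, 0.3129, 0.0789]
tool_rot: [1.0, -0.001, -0.001, 0.0]
force: [0.9, -0.1, 0.0]
finger_gap: 0.993
gripper_force: 0.0
```

```bash
python3 go.py .6055,.3575,.006,0
```

```text
t 10.1 tcp [0.6073 0.3129 0.0789] yaw -0.12 gap mm 84.8 F [ 0.9 -0.1  0. ] q6 1.89
.6055,.3575,.006,0 -> [-0.06 -1.49  2.43] yaw -0.01
```

```bash
python3 - <<'E'
from h import *
for y in(-.159,-.145):
  for z in(.06,.066,.07,.075,.08): print(y,z,((proj("side",[.667,y,z])[0]-[200,115])*5).round(0))
for y in(-.314,-.30):
  for z in(.0,.01,.015,.02): print(y,z,((proj("side",[.6032,y,z])[0]-[200,115])*5).round(0))
E
```

```text
-0.159 0.06 [180. 273.]
-0.159 0.066 [179. 265.]
-0.159 0.07 [179. 260.]
-0.159 0.075 [179. 253.]
-0.159 0.08 [179. 246.]
-0.145 0.06 [174. 280.]
-0.145 0.066 [174. 272.]
-0.145 0.07 [174. 266.]
-0.145 0.075 [173. 259.]
-0.145 0.08 [173. 252.]
-0.314 0.0 [318. 289.]
-0.314 0.01 [318. 276.]
-0.314 0.015 [318. 270.]
-0.314 0.02 [318. 264.]
-0.3 0.0 [314. 295.]
-0.3 0.01 [314. 282.]
-0.3 0.015 [314. 276.]
-0.3 0.02 [314. 270.]
```

Emit:
drive_tool(motion=[[[85,-0.04,-0.7,0,0],[85,-0.04,-1.49,0.2,0],[85,-0.04,-1.49,0.2,0],[85,-0.04,-1.49,1.2,0],[85,-0.04,-1.49,2.1,0],[85,-0.04,-1.49,2.45,0],[85,-0.04,-1.49,2.45,0],[85,-0.04,-1.49,2.45,0]]], squeeze=25)

```text
t: 10.9
tcp_pos: [0.6073, 0.3597, 0.0079]
tool_rot: [1.0, -0.0, 0.001, -0.0]
force: [0.0, 0.1, -0.3]
finger_gap: 0.992
gripper_force: 0.0
```

Emit:
drive_tool(motion=[[[50,0,0,0,0],[50,0,0,0,0],[50,0,0,0,0],[50,0,0,0,0],[50,0,0,0,0],[50,0,0,0,0]]])

```text
t: 11.5
tcp_pos: [0.6074, 0.3595, 0.0085]
tool_rot: [1.0, -0.0, 0.001, -0.0]
force: [-0.4, -1.6, 6.4]
finger_gap: 0.709
gripper_force: 26.4
```

```bash
python3 go.py .5485,.091,.075,4.5 .5485,.091,.02,4.5
```

```text
t 11.5 tcp [0.6074 0.3595 0.0085] yaw -0.01 gap mm 60.6 F [-0.4 -1.6  6.4] q6 1.95
.5485,.091,.075,4.5 -> [-1.96  8.95 -2.23] yaw -0.56
.5485,.091,.02,4.5 -> [-1.96  8.95 -0.4 ] yaw -0.56
```

Emit:
drive_tool(motion=[[[50,0,0,-0.8,0],[50,0,0,-2.2,0],[50,-0.3,1.4,-2.2,0],[50,-0.6,2.8,-2.2,-0.2],[50,-0.9,4.2,-2.2,-0.4],[50,-1.2,5.6,-2.2,-0.56],[50,-1.6,7.2,-2.2,-0.56],[50,-1.96,8.9,-2.2,-0.56],[50,-1.96,8.95,-2.2,-0.56],[50,-1.96,8.95,-2.2,-0.56]]])

```text
t: 12.5
tcp_pos: [0.5477, 0.0894, 0.0727]
tool_rot: [0.999, 0.037, 0.0, -0.0]
force: [0.4, 1.3, -0.5]
finger_gap: 0.711
gripper_force: 27.6
```

```bash
python3 go.py .5485,.091,.02,4.5;  python3 - <<'E'
from h import *
a=cv2.resize(manip.snapshot("side")[:,:,::-1][130:320,170:350],None,fx=3,fy=3,interpolation=cv2.INTER_NEAREST)
cv2.imwrite("pics/c3.png",a)
E
```

```text
t 12.5 tcp [0.5477 0.0894 0.0727] yaw 4.26 gap mm 60.7 F [ 0.4  1.3 -0.5] q6 1.46
.5485,.091,.02,4.5 -> [ 0.03 -0.05  1.76] yaw -0.03
```

View pics/c3.png

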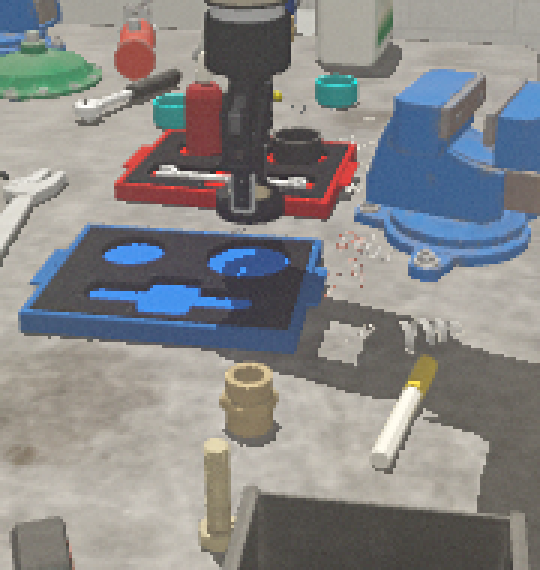

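The roll is held level at (250,205). I'll lower it slowly, watching the force.

Emit:
drive_tool(motion=[[[50,0.02,-0.04,0.8,0],[50,0.02,-0.04,1.4,0],[50,0.02,-0.04,1.65,0],[50,0.02,-0.04,1.72,0],[50,0.02,-0.04,1.72,0]]])

```text
t: 13.05
tcp_pos: [0.5481, 0.093, 0.0208]
tool_rot: [0.999, 0.04, 0.0, -0.0]
force: [-0.2, -0.1, -1.5]
finger_gap: 0.705
gripper_force: 27.6
```

Emit:
drive_tool(motion=[[[50,0,0,0.03,0],[72,0,0,0.03,0],[72,0,0,0.03,0],[72,0,0,0,0],[75,0,0,-1,0],[75,0,0,-2.5,0],[75,0,0,-3,0],[75,0,0,-3,0]]])

```text
t: 13.85
tcp_pos: [0.5499, 0.0919, 0.1137]
tool_rot: [0.999, 0.039, 0.003, 0.0]
force: [0.2, 0.4, -0.2]
finger_gap: 0.881
gripper_force: 0.0
```

```bash
python3 go.py .4923,.3245,.11,0 .4923,.3245,.028,0
```

```text
t 13.85 tcp [0.5499 0.0919 0.1137] yaw 4.46 gap mm 75.2 F [ 0.2  0.4 -0.2] q6 1.46
.4923,.3245,.11,0 -> [-1.31 -7.88  0.11] yaw 0.56
.4923,.3245,.028,0 -> [-1.33 -7.88  2.84] yaw 0.56
```

Emit:
drive_tool(motion=[[[75,-0.25,-1.5,0,0.1],[75,-0.5,-3,0,0.3],[75,-0.75,-4.5,0,0.56],[75,-1,-6,0,0.56],[70,-1.3,-7.88,0,0.56],[70,-1.3,-7.88,0,0.56],[70,-1.3,-7.88,0,0.56],[70,-1.3,-7.88,0,0.56]]])

```text
t: 14.65
tcp_pos: [0.4901, 0.3236, 0.1097]
tool_rot: [1.0, -0.0, -0.001, 0.001]
force: [-0.5, 0.5, -0.4]
finger_gap: 0.816
gripper_force: 0.0
```

```bash
python3 go.py .4923,.3245,.028,0
```

```text
t 14.65 tcp [0.4901 0.3236 0.1097] yaw -0.02 gap mm 69.7 F [-0.5  0.5 -0.4] q6 1.97
.4923,.3245,.028,0 -> [ 0.08 -0.03  2.72] yaw -0.0
```

Emit:
drive_tool(motion=[[[70,0.04,-0.02,1,0],[70,0.04,-0.02,2,0],[70,0.04,-0.02,2.7,0],[70,0.04,-0.02,2.7,0],[25,0.04,-0.02,2.7,0],[25,0.04,-0.02,2.7,0],[25,0.04,-0.02,2.7,0],[25,0.04,-0.02,2.7,0],[25,0.04,-0.02,2.7,0],[25,0.04,-0.02,2.7,0]]], squeeze=40)

```text
t: 15.65
tcp_pos: [0.4929, 0.3252, 0.0313]
tool_rot: [1.0, 0.0, 0.001, -0.0]
force: [-0.3, -3.2, 6.9]
finger_gap: 0.374
gripper_force: 39.8
```

```bash
python3 go.py .6575,.102,.1,4.5 .6575,.102,.04,4.5
```

```text
t 15.65 tcp [0.4929 0.3252 0.0313] yaw 0.03 gap mm 32.0 F [-0.3 -3.2  6.9] q6 1.97
.6575,.102,.1,4.5 -> [ 5.49  7.44 -2.28] yaw -0.56
.6575,.102,.04,4.5 -> [ 5.48  7.44 -0.28] yaw -0.56
```

Emit:
drive_tool(motion=[[[25,0,0,-0.8,0],[25,0,0,-2.2,0],[25,0.9,1.2,-2.2,0],[25,1.8,2.4,-2.2,-0.2],[25,2.7,3.7,-2.2,-0.4],[25,3.6,4.9,-2.2,-0.56],[25,4.5,6.1,-2.2,-0.56],[25,5.45,7.4,-2.2,-0.56],[25,5.45,7.4,-2.2,-0.56],[25,5.45,7.4,-2.2,-0.56]]])

```text
t: 16.65
tcp_pos: [0.6554, 0.1021, 0.0954]
tool_rot: [0.999, 0.038, -0.0, -0.0]
force: [-0.4, 0.4, -1.0]
finger_gap: 0.377
gripper_force: 40.3
```

```bash
python3 go.py .6575,.102,.0425,4.5
```

```text
t 16.65 tcp [0.6554 0.1021 0.0954] yaw 4.31 gap mm 32.2 F [-0.4  0.4 -1. ] q6 1.48
.6575,.102,.0425,4.5 -> [0.07 0.01 1.76] yaw -0.02
```

Emit:
drive_tool(motion=[[[25,0.05,0,0.8,0],[25,0.05,0,1.4,0],[25,0.05,0,1.65,0],[25,0.05,0,1.74,0],[25,0.05,0,1.74,0]]])

```text
t: 17.15
tcp_pos: [0.6562, 0.1043, 0.0437]
tool_rot: [0.999, 0.04, -0.0, -0.0]
force: [-1.0, -0.1, -1.4]
finger_gap: 0.373
gripper_force: 40.3
```

```bash
python3 go.py .6575,.102,.0425,4.5;  python3 - <<'E'
from h import *
a=cv2.resize(manip.snapshot("side")[:,:,::-1][130:270,170:350],None,fx=4,fy=4,interpolation=cv2.INTER_NEAREST)
cv2.imwrite("pics/c4.png",a)
E
```

```text
t 17.15 tcp [0.6562 0.1043 0.0437] yaw 4.54 gap mm 31.9 F [-1.  -0.1 -1.4] q6 1.48
.6575,.102,.0425,4.5 -> [0.04 0.08 0.04] yaw 0.0
```

View pics/c4.png

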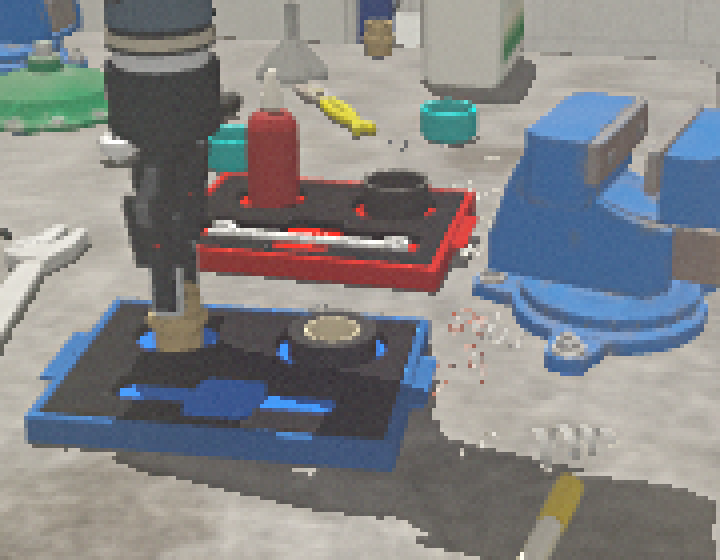

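The bottle, cap and roll are seated, and the nipple is at its cut-out at (178,325). I'm releasing it and going for the marker.

Emit:
drive_tool(motion=[[[25,0,0.04,0.04,0],[25,0,0.04,0.05,0],[55,0,0.04,0.04,0],[55,0,0.04,0.04,0],[55,0,0.04,0.04,0],[55,0,0.04,-1,0],[55,0,0.04,-2.3,0],[55,0,0.04,-2.3,0],[55,0,0.04,-2.3,0]]])

```text
t: 18.1
tcp_pos: [0.6576, 0.1021, 0.114]
tool_rot: [0.999, 0.039, 0.001, 0.0]
force: [-0.8, -0.2, -0.9]
finger_gap: 0.649
gripper_force: 0.0
```

```bash
python3 go.py .3826,.292,.11,79.6
```

```text
t 18.1 tcp [0.6576 0.1021 0.114 ] yaw 4.47 gap mm 55.4 F [-0.8 -0.2 -0.9] q6 1.48
.3826,.292,.11,79.6 -> [-8.65 -7.02  0.11] yaw -9.39
```

Emit:
drive_tool(motion=[[[55,-1,-0.8,0,-1],[55,-2,-1.6,0,-2],[55,-3,-2.4,0,-3],[55,-4,-3.2,0,-4],[55,-5,-4,0,-5],[50,-6,-4.9,0,-6],[50,-7,-5.7,0,-7],[50,-8,-6.5,0,-8],[50,-8.65,-7.02,0,-9],[50,-8.65,-7.02,0,-9.4]]])

```text
t: 19.1
tcp_pos: [0.3764, 0.2923, 0.1112]
tool_rot: [0.766, 0.643, -0.003, -0.001]
force: [0.8, 0.2, -0.2]
finger_gap: 0.586
gripper_force: 0.0
```

Emit:
drive_tool(motion=[[[50,0,0,0,0],[50,0,0,0,0],[50,0,0,0,0]]])

```text
t: 19.4
tcp_pos: [0.382, 0.2915, 0.1121]
tool_rot: [0.768, 0.64, -0.0, -0.0]
force: [0.5, 0.2, -0.0]
finger_gap: 0.587
gripper_force: 0.0
```

```bash
python3 go.py .3826,.292,.05,79.6 .3826,.292,.004,79.6;python3 - <<'E'
from ov import *
P["marker"]=(.3826,.2928,-.181)
a=view("side",manip.snapshot("side")[:,:,::-1].copy(),[model(P)[-1]],230,180,370,320,4)
b=view("top",manip.snapshot("top")[:,:,::-1].copy(),[],110,130,370,255,3)
cv2.imwrite("pics/c5.png",a);cv2.imwrite("pics/c6.png",b)
E
```

```text
t 19.4 tcp [0.382  0.2915 0.1121] yaw 79.57 gap mm 50.1 F [ 0.5  0.2 -0. ] q6 0.6
.3826,.292,.05,79.6 -> [0.02 0.02 2.07] yaw -0.0
.3826,.292,.004,79.6 -> [0.02 0.02 3.6 ] yaw -0.0
```

View pics/c5.png

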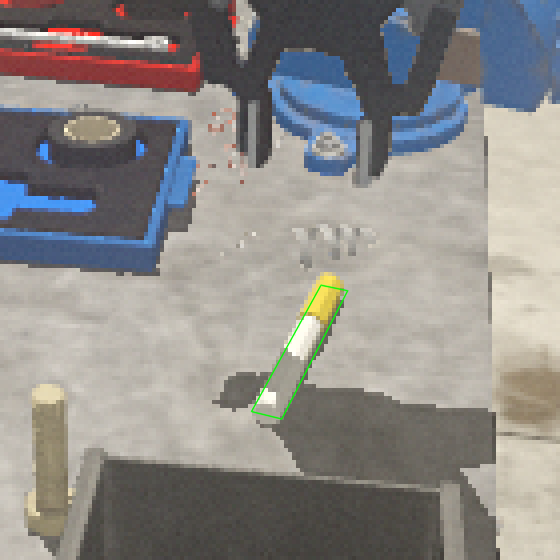

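The marker's outline at (300,350) matches the fit to about 1 px, and the gripper is above it. I'm descending.

Emit:
drive_tool(motion=[[[50,0.02,0.02,1.2,0],[50,0.02,0.02,2.4,0],[50,0.02,0.02,3.2,0],[50,0.02,0.02,3.5,0],[8,0.02,0.02,3.5,0],[8,0.02,0.02,3.5,0],[8,0.02,0.02,3.5,0],[8,0.02,0.02,3.5,0],[8,0.02,0.02,3.5,0],[8,0.02,0.02,3.5,0]]], squeeze=20)

```text
t: 20.5
tcp_pos: [0.3831, 0.2927, 0.0084]
tool_rot: [0.768, 0.641, 0.001, 0.0]
force: [0.2, -0.7, 5.6]
finger_gap: 0.146
gripper_force: 21.9
```

Emit:
drive_tool(motion=[[[8,0,0,0,0],[8,0,0,-1,0],[8,0,0,-2.5,0],[8,0,0,-2.5,0]]])

```text
t: 20.9
tcp_pos: [0.385, 0.2938, 0.0866]
tool_rot: [0.768, 0.641, 0.004, 0.001]
force: [1.2, 1.0, 0.6]
finger_gap: 0.145
gripper_force: 21.1
```

```bash
python3 go.py .597,.179,.08,5 ;python3 - <<'E'
from ov import *
a=view("side",manip.snapshot("side")[:,:,::-1].copy(),[],180,150,380,300,3)
cv2.imwrite("pics/c7.png",a)
E
```

```text
t 20.9 tcp [0.385  0.2938 0.0866] yaw 79.69 gap mm 12.4 F [1.2 1.  0.6] q6 0.6
.597,.179,.08,5 -> [-2.5   7.64  0.27] yaw 9.34
```

View pics/c7.png

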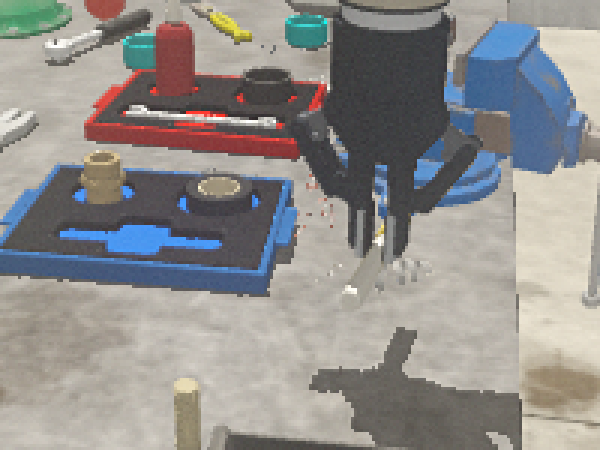

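View pics/c6.png

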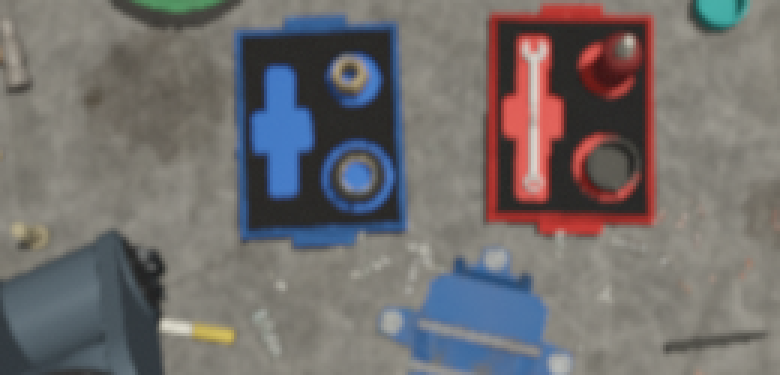

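The trays now hold the cap, bottle, roll and nipple, all well seated. The marker is held level at (365,270). The slot in the top view, (280,66) to (284,198), gives a tray yaw of about 3.2°, so I'm aiming for a slot centre of (.5975, .180).

Emit:
drive_tool(motion=[[[8,-0.25,0.8,0,1],[8,-0.5,1.6,0,2],[8,-0.75,2.4,0,3],[8,-1,3.2,0,4],[8,-1.25,4,0,5],[8,-1.5,4.8,0,6],[8,-1.8,5.6,0,7],[8,-2.1,6.5,0,8],[8,-2.47,7.65,0,9],[8,-2.47,7.65,0,9.56]]])

```text
t: 21.95
tcp_pos: [0.5996, 0.1759, 0.0814]
tool_rot: [1.0, 0.024, 0.002, 0.0]
force: [-0.4, 0.3, 0.4]
finger_gap: 0.148
gripper_force: 21.1
```

Emit:
drive_tool(motion=[[[8,0,0,0,0],[8,0,0,0,0],[8,0,0,0,0]]])

```text
t: 22.25
tcp_pos: [0.5933, 0.1787, 0.0817]
tool_rot: [1.0, 0.029, -0.001, 0.0]
force: [-0.7, -0.1, 0.8]
finger_gap: 0.145
gripper_force: 21.1
```

```bash
python3 go.py .5975,.18,.045,3.2 .5975,.18,.02,3.2
```

```text
t 22.25 tcp [0.5933 0.1787 0.0817] yaw 3.3 gap mm 12.4 F [-0.7 -0.1  0.8] q6 1.63
.5975,.18,.045,3.2 -> [ 0.14 -0.04  1.22] yaw 0.01
.5975,.18,.02,3.2 -> [ 0.15 -0.04  2.06] yaw 0.01
```

Emit:
drive_tool(motion=[[[8,0.1,-0.04,0.6,0],[8,0.12,-0.04,1.2,0],[8,0.12,-0.04,1.2,0]]])

```text
t: 22.55
tcp_pos: [0.5958, 0.1799, 0.0433]
tool_rot: [1.0, 0.028, -0.003, 0.0]
force: [-0.5, -0.1, 0.6]
finger_gap: 0.147
gripper_force: 21.1
```

```bash
python3 go.py .5975,.18,.02,3.2; python3 - <<'E'
from ov import *
a=view("side",manip.snapshot("side")[:,:,::-1].copy(),[],160,150,300,260,5)
cv2.imwrite("pics/c8.png",a)
E
```

```text
t 22.55 tcp [0.5958 0.1799 0.0433] yaw 3.25 gap mm 12.6 F [-0.5 -0.1  0.6] q6 1.63
.5975,.18,.02,3.2 -> [ 0.06 -0.    0.78] yaw 0.01
```

View pics/c8.png

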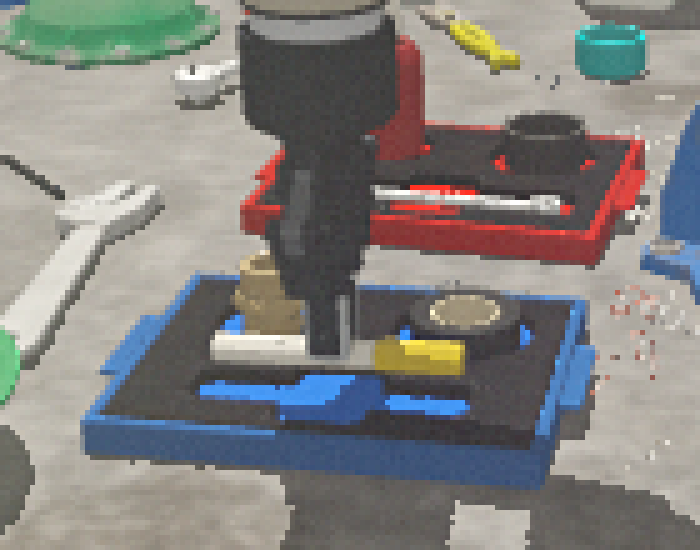

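The marker is level above its slot, with the marker middle at (339,355) and the slot middle at about (335,398). I'm lowering it.

Emit:
drive_tool(motion=[[[8,0.03,0,0.3,0],[8,0.03,0,0.6,0],[8,0.03,0,0.72,0],[8,0.03,0,0.72,0],[8,0.03,0,0.72,0]]])

```text
t: 23.1
tcp_pos: [0.5994, 0.1798, 0.025]
tool_rot: [1.0, 0.028, 0.0, -0.0]
force: [0.1, -0.5, -0.5]
finger_gap: 0.146
gripper_force: 21.1
```

Emit:
drive_tool(motion=[[[8,0,0,0.1,0],[8,0,0,0.15,0],[8,0,0,0.15,0],[8,0,0,0.15,0]]])

```text
t: 23.5
tcp_pos: [0.5993, 0.1798, 0.0205]
tool_rot: [1.0, 0.028, 0.0, -0.0]
force: [0.1, 0.4, 0.9]
finger_gap: 0.15
gripper_force: 21.1
```

```bash
python3 go.py .5975,.18,.0195,3.2
```

```text
t 23.5 tcp [0.5993 0.1798 0.0205] yaw 3.19 gap mm 12.8 F [0.1 0.4 0.9] q6 1.63
.5975,.18,.0195,3.2 -> [-0.06 -0.01  0.03] yaw -0.0
```

Emit:
drive_tool(motion=[[[8,-0.04,0,0.02,0],[24,-0.04,0,0.02,0],[24,-0.04,0,0.02,0],[24,-0.04,0,0.02,0],[24,-0.04,0,-0.5,0],[24,-0.04,0,-1.5,0],[24,-0.04,0,-3,0],[24,-0.04,0,-4.5,0],[24,-0.04,0,-6,0],[24,-0.04,0,-6,0]]])

```text
t: 24.5
tcp_pos: [0.6028, 0.1804, 0.2093]
tool_rot: [1.0, 0.028, 0.008, -0.001]
force: [1.3, -0.2, 0.2]
finger_gap: 0.283
gripper_force: 0.0
```

Emit:
drive_tool(motion=[[[30,-1.5,-1.5,0,0],[30,-3,-3,0,0],[30,-4,-4.5,0,0],[30,-4,-6,0,0],[30,-4,-7,0,0],[30,-4,-7,0,0],[30,-4,-7,0,0]]])

```text
t: 25.2
tcp_pos: [0.4657, 0.3836, 0.2006]
tool_rot: [1.0, 0.029, 0.0, 0.0]
force: [-0.4, -1.4, 0.6]
finger_gap: 0.35
gripper_force: 0.0
```

```bash
python3 go.py; python3 - <<'E'
from ov import *
a=view("side",manip.snapshot("side")[:,:,::-1].copy(),[],160,130,320,230,3.75)
b=view("top",manip.snapshot("top")[:,:,::-1].copy(),[],170,120,340,215,3.5)
b=cv2.resize(b,(600,335))
cv2.imwrite("pics/c9.png",np.vstack([a[:,:600],b])[:600] if False else np.vstack([cv2.resize(a,(600,262)),b]))
E
```

```text
t 25.2 tcp [0.4657 0.3836 0.2006] yaw 3.37 gap mm 29.9 F [-0.4 -1.4  0.6] q6 2.02
```

View pics/c9.png

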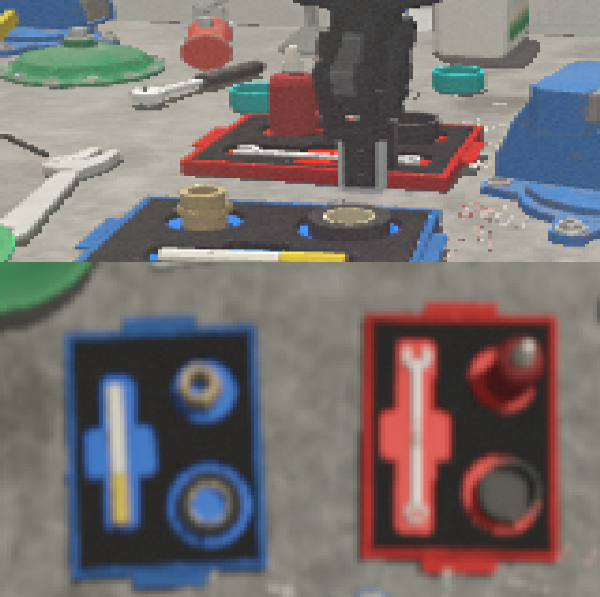

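All five parts sit inside their cut-outs. In the top panel the marker is at (117,450), the nipple (200,385), the roll (208,503), the bottle (510,370) and the cap (505,490). The gripper is clear, so I'm handing in.

```bash
python3 -c "
from station import manip
print(manip.sign_off())"
```

```text
the job is handed in; nothing more can be done
None
```

I packed both kits and handed the job in at about 25 s. The final pictures show all five parts seated in their cut-outs. The arm never went near the bolt or punch, but I took no final close-up of either, and the hand-in returned no verdict.

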